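# Start the lock screw of the board holder and hold it

### The arm

A 6-joint arm with a two-finger parallel gripper is mounted at the origin on a cart in front of the work surface, level with it; the furniture and walls round the work are solid. World frame = base frame: x ahead of the robot, y to its left, z up, the work surface at z = 0. Lengths are in m, angles in rad, forces in N, time in s.
With the tool pointing down it reaches from about 0.35 to 0.85 m from the base axis. Payload 8.1 kg.
Tool frame: the origin (TCP) lies at the very end of the fingers, on their centre line; the grasp point (between the pads) lies 19 mm behind it (r.pinch_z is the distance from the TCP to the grasp point, in m); z points along the fingers, y is the line along which they close (so a half turn about z gives the same grasp; the last joint's range is limited). The gripper opens to 85 mm and grips with 20 to 120 N. Pads are 22 mm wide; open, the fingers measure 114 mm over their backs; the gripper's body (76 mm by 85 mm) begins 54 mm behind the grasp point. The pads swing forward as they close: fully open they stand 13 mm farther back than shut.
Start: joints at [1.166, 0.13, 1.488, -0, 1.523, -0.085], TCP at [0.189, 0.57, 0.192] pointing down, gripper open.
Joint ranges: [-2.96, 2.96], [-0.89, 2.26], [0.02, 2.5], [-1.34, 4.48], [0, 2.73], [-2.66, 2.66]. Speed limits (rad/s): [2.39, 2.39, 2.79, 3.14, 3.14, 3.14].

### API

Orientations are given as a rotation vector (axis times angle).
In Python, from cell import r, cams gives the robot as it stands.
- The arm moves only by the shell command python3 -m jog 'ROWS' [FORCE]. ROWS is JSON, a list that holds one entry, the list of rows, each a list of 5 numbers: the closure in counts, from 0 (fully open) to 255 (shut), then the shift along the world's x, y, z in mm, then the turn about the world's z in rad. In form: [[[claw, tx, ty, tz, roll], ...]]. A call has 1 to 8 rows; each row shifts and turns the commanded pose from where the row before left it; what a row does not reach is not made up. A row lasts 1/12 s, in which the tool goes at most 41.7 mm and 7.16 degrees, less where a joint would pass 70% of its speed; a pose out of reach is approached as far as the arm can. A call with a gripper value outside its range is refused whole. The fingers move at their own pace and stop on an object; FORCE is the grip in N (left out, the last holds). Time passes only in rows, so rows that do not move let the fingers close. It gives the time, the measured TCP pose, the force, the opening and the grip force at its end, in the units of the state.
- r.get_obs(): the state, without advancing time (a new reading comes with each control period).
- cams.snapshot(name): name is "scene" or "top"; returns a dict with "pixels" (400x640x3 uint8, red, green, blue), "depth" (400x640 float32, m along the optical axis (not along the pixel's ray), 0 where there is no reading), "fx", "fy", "cx", "cy" (pixels), "origin" and "attitude" of the camera in the world. Camera axes: x right, y up, looking along -z (the intrinsics and any distortion apply to the point x, -y, -z); pixel columns grow to the right and rows downward; lengths in m; the calibration is good to about 2 mm. A picture is of the moment at which its call begins.
- r.finish_job(): hands the job in; it is judged then, once.
The state is a dict: "time": time; "joints": joint angles; "joint_vel": joint speeds; "tau": joint torques, N m; "tcp_pos": TCP position; "orientation": TCP orientation; "ft_force": force on the tool from outside, world axes, zero at the start; "torque": the same for the moment, N m; "width": finger opening in m; "gripper_force": force on a finger pad.
Only numpy, scipy, OpenCV 4.12 (cv2) and the standard library are available. Lean on these libraries where they do the work, as an engineer would, in place of code of your own. Each camera call takes 0.05 s, during which the arm holds its last target. There are 200 camera calls.

### The job

Take the wing screw out of the wooden stand and set it upright in the threaded boss of the board holder. Turn it backward (counter-clockwise from above) until you feel it drop into the start of the thread, then forward (clockwise) one turn, so that it has caught but the jaw is still free, and finish while still holding the wing firmly between the fingers: do not let go. Leave the round knob in the stand and the other things on the bench where they are.

Things in the scene. Friction and masses are not known exactly. Their poses are not given: they have to be found in the camera images.
- wing_screw: Lock screw of the board holder, bare steel, 70 mm long, about 150 g, standing upright in one of the two holes of the wooden stand. Origin: centre of its lower tip; z: its axis, up toward the head. From the tip up: plain point tapering from 8 to 16 mm in diameter (0 to 5 mm, then plain to 13 mm), threaded shank, round collar 36 mm in diameter (40 to 44 mm), flat wing (44 to 70 mm). The same after a half turn about z.
- wing_mid (a point): Middle of the screw's flat wing, 57 mm above its tip: the place to grip. The wing is 44 mm long (along the screw's x), 12 mm thick (along y) and 26 mm high; its lower edge stands on the collar, which fingertips must stay above.
- screw_thread (a point): Point on the screw's axis, 13 mm above its tip, where its thread begins: coarse two-start right-hand thread, 25 mm outside, 16 mm core, lead 12 mm per turn. The leading ends of the two starts lie on the screw's +x and -x sides.
- boss_mouth (a point): Centre of the mouth of the threaded boss, an upright steel tube (41 mm outside, mouth 57 mm above the bench) on the carriage of the board holder; z up, x toward one thread start. Set in the mouth the screw rests on the thread's ends in loose fit (1 mm), its tip 13 to 19 mm below this point depending on its turn.
- thread_start (a point): One of the two blunt thread ends at the boss's rim, 11 mm from its axis on the +x side (the other is opposite). Turned counter-clockwise from above, the resting screw climbs 12 mm per turn until its x axis lines up with the boss's (either way round, twice a turn): there its tip is 13 mm below the mouth and it falls by its own weight 6 mm, to 19 mm, if the fingers let it slide.
- boss_floor (a point): Foot of the bore on the axis (the rail), 37 mm below the mouth. Bore 27 mm, 18 mm free between the thread ridges. From the drop, clockwise turning draws the screw in 12 mm per turn: tip 31 mm below the mouth after one turn. It turns easily and can be turned between fingers set 15 to 16 mm apart over the wing, re-set as often as needed; 1 mm of play up and down.
- board_holder: The board holder, fixed to the bench: an aluminium rail 255 mm long and 20 mm high on black feet 96 mm wide, with a green circuit board between two dark jaws (up to 51 mm high). Origin on the bench straight under the boss; the rail runs from 50 mm on the -y side to 210 mm on the +y side; the board lies 37 to 131 mm to +y.
- screw_stand: Hardwood block 56 x 150 x 48 mm, fixed to the bench, with two 27 mm holes 45 mm to +y and -y of its middle, in which the wing screw and the round knob stand, hanging by their collars (tip of either 8 mm above the bench). Origin: centre of its underside; z up.
- round_knob: A different screw in the other hole of the stand: round black ribbed head 31 mm in diameter and 18 mm high over a 36 mm collar, thin shank. Leave it. Origin: centre of its lower tip.
- flux_jar: White jar 50 mm in diameter, 21 mm high, near the holder; leave it. Origin: centre of its underside.
- green_driver: Green precision screwdriver 155 mm long, 12 mm high, near the holder; leave it. Origin: on the bench under its middle; y along its length.
- loupe: Black loupe 36 mm in diameter, 40 mm high, to the right of the stand; leave it. Origin: centre of its underside.

How it is judged:
On the way, in this order (a step that is already met when the one before it is completed fails the run):
1. the screw stands upright in the boss, turned back to the top of the thread's end, resting on it (tip 12 to 14.1 mm below the mouth, wing within 0.6 rad of the drop) (z of wing_screw in the frame of boss_mouth between -0.0141 and -0.012 m and horizontal distance between wing_screw and boss_mouth below 0.0025 m and angle between wing_screw's own z axis and vertical below 0.12 rad and angle between the x axis of wing_screw and the x axis of boss_mouth, either way round below 0.6 rad and contact force between wing_screw and board_holder above 0.1 N), for 0.1 s.
2. it has dropped to the start of the thread (tip 17.4 to 20.5 mm below the mouth, wing within 0.8 rad of the drop) (z of wing_screw in the frame of boss_mouth between -0.0205 and -0.0174 m and horizontal distance between wing_screw and boss_mouth below 0.0025 m and angle between the x axis of wing_screw and the x axis of boss_mouth, either way round below 0.8 rad), for 0.1 s.
At the end, for the whole second after the job is handed in: The screw stands upright (within 0.1 rad) on the boss's axis (within 2.5 mm), one turn into the thread (tip 28.5 to 33.5 mm below the mouth: one turn give or take a fifth), not turning, and the fingers grip it with more than 3 N (z of wing_screw in the frame of boss_mouth between -0.0335 and -0.0285 m and horizontal distance between wing_screw and boss_mouth below 0.0025 m and angle between wing_screw's own z axis and vertical below 0.1 rad and contact force between the fingers and wing_screw above 3 N and angular speed of wing_screw below 0.3 rad/s); the arm keeps its last pose, push and grip.
It fails at once if the screw is driven down onto the rail (z of wing_screw in the frame of boss_mouth below -0.0358 m and horizontal distance between wing_screw and boss_mouth below 0.004 m).
It fails at once if the round knob is pulled out of the stand (distance of round_knob from where it was at the start of the episode above 0.015 m).
It fails at once if another thing on the bench is pushed away (distance of any of flux_jar, green_driver, loupe from where it was at the start of the episode above 0.03 m).
It also fails if it takes over 67 s, if anything falls off the work surface, if the arm or the gripper's body presses on something with over 40 N, if the wrist force passes 120 N, or if a joint passes its speed limit or range.

## Working session

There is one attempt and no reset: what is moved stays moved. The work goes in short steps, Python scripts to look and compute and a shell command to move; the robot and the scene stay as the last step left them, time stands still between calls to the robot, and variables do not carry over. Pictures are saved under pics/ and viewed, at most 10 in all, crops included, and the job is handed in when it is done.

```bash
ls; mkdir -p pics; cat > h.py <<'E'
import numpy as np, cv2
from cell import r, cams
from scipy.spatial.transform import Rotation as R
def att(s):
    a=np.array(s["attitude"],float)
    return a if a.shape==(3,3) else R.from_rotvec(a).as_matrix() if a.size==3 else None
def cloud(s):
    d=s["depth"]; v,u=np.mgrid[:d.shape[0],:d.shape[1]]
    p=np.stack([(u-s["cx"])/s["fx"]*d,-(v-s["cy"])/s["fy"]*d,-d],-1)
    P=p@att(s).T+np.array(s["origin"]); P[d==0]=np.nan
    return P
def ray(s,u,v,z):
    d=att(s)@np.array([(u-s["cx"])/s["fx"],-(v-s["cy"])/s["fy"],-1]); o=np.array(s["origin"])
    return o+d*(z-o[2])/d[2]
E
python3 - <<'E'
from h import *
for n in("scene","top"):
    s=cams.snapshot(n); cv2.imwrite(f"pics/{n}0.png",s["pixels"][...,::-1]); np.savez(f"{n}0.npz",**s)
    print(n,{k:v for k,v in s.items() if k not in("pixels","depth")},(s["depth"]>0).mean())
print(r.get_obs())
E
```

```text
pics
scene {'fx': 467.06713988282183, 'fy': 467.06713988282183, 'cx': 324.60405417169073, 'cy': 201.60686047572085, 'origin': array([-0.68790771,  0.85732008,  1.11545141]), 'attitude': array([ 0.50872886, -1.03490482, -2.00909868])} 0.99608984375
top {'fx': 411.4564691011522, 'fy': 411.4564691011522, 'cx': 327.5052111922501, 'cy': 198.3908397916506, 'origin': array([ 0.03928797, -0.06376005,  1.3449334 ]), 'attitude': array([ 0.26157346, -0.2316826 , -1.48334934])} 0.996078125
{'time': 0.1, 'joints': array([ 1.16563125e+00,  1.31075288e-01,  1.48915064e+00, -7.65679390e-06,
        1.52300706e+00, -8.54237643e-02]), 'joint_vel': array([ 0.00096876, -0.00133263, -0.00075954, -0.00044801, -0.00142676,
       -0.00037059]), 'tau': array([ 1.76002450e-03, -5.70941234e+01, -5.01946807e+01, -1.25904480e-04,
        7.84348988e-03, -1.94425587e-05]), 'tcp_pos': array([0.18837022, 0.56908416, 0.19136641]), 'orientation': array([-5.00048782e-01, -3.10114387e+00,  2.50209990e-03]), 'ft_force': array([-0.17737644,  0.51480164, -0.54023734]), 'torque': array([-0.01662993, -0.03550285,  0.03298746]), 'gripper_force': 0.0, 'width': 0.08537054715149033}
```

View pics/scene0.png

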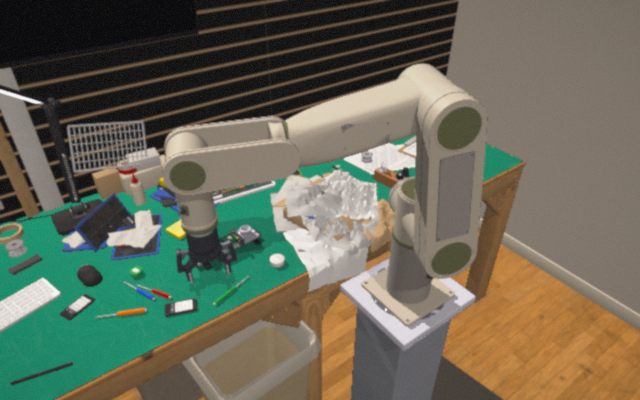

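View pics/top0.png

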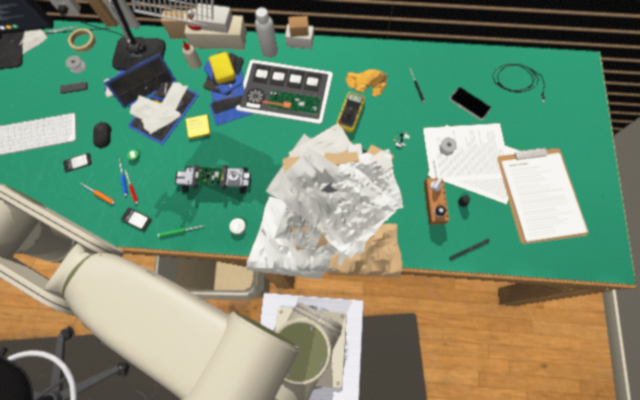

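The top view shows the board holder around (213,178) and the stand around (437,200), with the loupe at (464,200), the jar at (237,227) and the driver at (181,231). Next I'll enlarge both work areas in both views.

```bash
python3 - <<'E'
from h import *
t=np.load("top0.npz");s=np.load("scene0.npz")
c=lambda a,u,v:cv2.resize(np.ascontiguousarray(a["pixels"][v-25:v+25,u-33:u+33,::-1]),(396,300),interpolation=cv2.INTER_CUBIC)
cv2.imwrite("pics/crop0.png",np.vstack([np.hstack([c(t,220,178),c(t,440,200)]),np.hstack([c(s,243,240),c(s,390,172)])]))
P=cloud(t)
for u,v in[(185,178),(213,178),(237,175),(245,183),(434,185),(440,211),(437,198),(464,200),(400,100)]: print(u,v,P[v,u].round(3))
E
```

```text
185 178 [0.506 0.469 0.036]
213 178 [0.51  0.371 0.044]
237 175 [0.522 0.288 0.055]
245 183 [0.51  0.267 0.015]
434 185 [ 0.528 -0.369  0.072]
440 211 [ 0.441 -0.388  0.069]
437 198 [ 0.491 -0.384  0.049]
464 200 [ 0.494 -0.475  0.04 ]
400 100 [ 0.883 -0.261  0.003]
```

View pics/crop0.png

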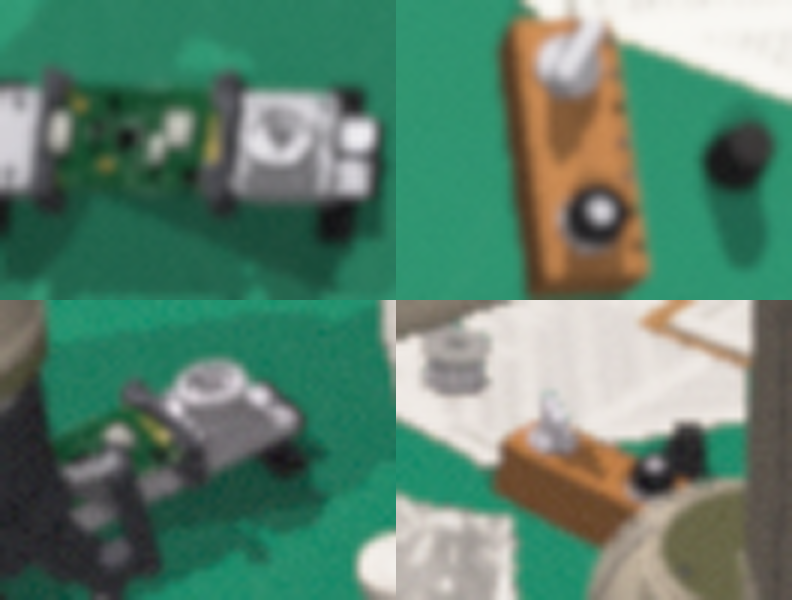

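```bash
cat > m.py <<'E'
from h import *
def line(p):
    c=p.mean(0);w,v=np.linalg.eigh(np.cov((p-c).T));d=v[:,-1];return c,np.degrees(np.arctan2(d[1],d[0])),np.sqrt(w)
E
python3 - <<'E'
from m import *
for n in("top","scene"):
    s=np.load(n+"0.npz");P=cloud(s);px=s["pixels"].astype(int);hsv=cv2.cvtColor(s["pixels"],cv2.COLOR_RGB2HSV)
    X,Y,Z=P[...,0],P[...,1],P[...,2]
    near=lambda x,y,rr:(np.hypot(X-x,Y-y)<rr)
    w=P[near(.528,-.369,.04)&(Z>.055)]
    print(n,"wing",len(w),w[:,2].max(),line(w[:,:2]),w.min(0),w.max(0))
    st=near(.49,-.38,.11)&(Z>.04)&(Z<.056)&(hsv[...,1]>90)&(hsv[...,0]<22)
    q=P[st][:,:2].astype(np.float32); print("stand",len(q),np.median(P[st][:,2]),cv2.minAreaRect(q))
    b=near(.52,.285,.035)&(Z>.05)&(Z<.064); q=P[b]; 
    if len(q): print("boss",len(q),np.median(q[:,2]),q.mean(0),cv2.minEnclosingCircle(q[:,:2].astype(np.float32)))
    k=near(.441,-.388,.035)&(Z>.058);q=P[k]; 
    if len(q):print("knob",cv2.minEnclosingCircle(q[:,:2].astype(np.float32)),np.percentile(q[:,2],95))
    h=(X>.42)&(X<.6)&(Y>.22)&(Y<.56)&(Z>.01)&(Z<.065); q=P[h][:,:2].astype(np.float32); print("holder",len(q),cv2.minAreaRect(q),line(q)[1])
    # image-plane points
    if n=="top":
        np.set_printoptions(linewidth=200)
        print((Z[165:192,226:250]*1000).astype(int))
        print((Z[175:195,424:448]*1000).astype(int))
E
```

```text
top wing 60 0.08311990790545076 (array([ 0.53159189, -0.37597225]), np.float64(151.2028312792938), array([0.00433138, 0.0135059 ])) [ 0.51331624 -0.39202063  0.05538192] [ 0.55409906 -0.36235943  0.08311991]
stand 506 0.04758006006565152 ((0.4887332618236542, -0.38346585631370544), (0.15026026964187622, 0.05669831484556198), 6.686774730682373)
boss 90 0.055666554063656504 [0.52183812 0.30027126 0.05553413] ((0.5216280817985535, 0.3012970983982086), 0.02107728086411953)
knob ((0.444463312625885, -0.3883048892021179), 0.01751789078116417) 0.07385535947857733
holder 1380 ((0.515335202217102, 0.38721099495887756), (0.11693166941404343, 0.2779555320739746), 10.145463943481445) 92.54734843370346
[[                  52                    7                    1                    5                    1                    8                    2                    0                    2
                     3                    2                    0                    4                    2                   -2                    0                    3                    1
                   
[... 14961 characters left out ...]
141]), np.float64(154.79058920011738), array([0.00481577, 0.01418884])) [ 0.51379739 -0.39153346  0.05571258] [ 0.55680081 -0.36209952  0.08170535]
stand 143 0.0468236094860357 ((0.4991852045059204, -0.3780403137207031), (0.12123812735080719, 0.06092878431081772), 12.751068115234375)
boss 62 0.055649693865909455 [0.52277489 0.29939634 0.05553202] ((0.5223134756088257, 0.30204954743385315), 0.024641145020723343)
knob ((0.44311410188674927, -0.38709819316864014), 0.017868628725409508) 0.072532244152818
holder 570 ((0.5020866394042969, 0.3995254635810852), (0.09876006096601486, 0.3044872581958771), 11.229649543762207) 95.0977213351889<stdin>:18: RuntimeWarning: invalid value encountered in cast
```

```bash
python3 - <<'E'
from m import *
s=np.load("top0.npz");P=cloud(s);hsv=cv2.cvtColor(s["pixels"],cv2.COLOR_RGB2HSV);X,Y,Z=P[...,0],P[...,1],P[...,2]
h=(X>.25)&(X<.85)&(Y>-.33)&(Y<.24);print("heap",np.nanmax(Z[h]),np.nanpercentile(Z[h],99))
h=(X>.42)&(X<.6)&(Y>.2)&(Y<.58)
for lo,hi in((.028,.065),(.045,.056),(.012,.024)):
    q=P[h&(Z>lo)&(Z<hi)&(hsv[...,1]<400)][:,:2].astype(np.float32);print(lo,len(q),cv2.minAreaRect(q),line(q)[:2])
w=(np.hypot(X-.533,Y+.377)<.035)&(Z>.07);print("wingtop",w.sum(),line(P[w][:,:2]),np.median(Z[w]))
# wing-top edge pixels cast on z=.078
v,u=np.nonzero(w);q=np.array([ray(s,a,b,.078)[:2] for a,b in zip(u,v)]);print(line(q),cv2.minAreaRect(q.astype(np.float32)))
c=(np.hypot(X-.531,Y-0)<0)
# boss rim pixels cast on z=.057
b=(np.hypot(X-.522,Y-.3)<.03)&(Z>.0505)&(Z<.064);v,u=np.nonzero(b);q=np.array([ray(s,a,b_,.057)[:2] for a,b_ in zip(u,v)]).astype(np.float32);print("rim",q.mean(0),cv2.fitEllipse(cv2.convexHull(q)))
E
```

```text
heap 0.13678519733108963 0.12038645942858855
0.028 1050 ((0.515927791595459, 0.3893320858478546), (0.08134547621011734, 0.2320355474948883), 3.2338900566101074) (array([0.51705277, 0.37230447], dtype=float32), np.float64(91.82630938909688))
0.045 270 ((0.5177991390228271, 0.3681776523590088), (0.078244149684906, 0.1761603206396103), 2.6844592094421387) (array([0.5179259 , 0.36418456], dtype=float32), np.float64(90.77915863976027))
0.012 248 ((0.5178771018981934, 0.3816298842430115), (0.09368406236171722, 0.26096490025520325), 3.088503360748291) (array([0.5145265 , 0.38537928], dtype=float32), np.float64(92.73533992580552))
wingtop 47 (array([ 0.53379289, -0.37759622]), np.float64(150.5446336597446), array([0.00344477, 0.013087  ])) 0.07649992228698621
(array([ 0.53327134, -0.37726713]), np.float64(150.24679231029384), array([0.00345203, 0.0129914 ])) ((0.5330843329429626, -0.37720200419425964), (0.011586814187467098, 0.04500909149646759), 61.49815368652344)
rim [0.5214386  0.30153462] ((0.521539568901062, 0.30352121591567993), (0.040960974991321564, 0.04896518215537071), 167.52114868164062)
```

The screw stands at about (0.533, -0.377) with its wing at 151°. The boss is at about (0.5215, 0.301) and the holder's yaw is about 3°. I'll move to the stand now.

```bash
python3 -m jog '[[[136,29,-29,8,0],[136,29,-29,8,0],[136,29,-29,8,0],[136,29,-29,8,0],[136,29,-29,8,0],[136,29,-29,8,0],[136,29,-29,8,0],[136,29,-29,8,0]]]' 40
python3 -m jog '[[[136,14,-39,0,-0.02],[136,14,-39,0,-0.02],[136,14,-39,0,-0.02],[136,14,-39,0,-0.02],[136,14,-39,0,-0.02],[136,14,-39,0,-0.02],[136,14,-39,0,-0.02],[136,14,-39,0,-0.02]]]'
python3 -m jog '[[[136,0,-40,0,0],[136,0,-40,0,0],[136,0,-40,0,0],[136,0,-40,0,0],[136,0,-40,0,0],[136,0,-40,0,0],[136,0,-40,0,0],[136,0,-40,0,0]]]'
```

```text
time: 0.77
tcp_pos: [0.4208, 0.3364, 0.2561]
orientation: [-0.5, -3.101, 0.001]
ft_force: [-0.4, -0.3, -0.2]
width: 0.0396
gripper_force: 0.0
time: 1.43
tcp_pos: [0.532, 0.0242, 0.2558]
orientation: [-0.748, -3.051, 0.0]
ft_force: [0.4, 0.7, 0.6]
width: 0.0395
gripper_force: 0.0
time: 2.1
tcp_pos: [0.5313, -0.2956, 0.2556]
orientation: [-0.746, -3.051, -0.0]
ft_force: [1.1, -0.3, 0.1]
width: 0.0398
gripper_force: 0.0
```

```bash
python3 -m jog '[[[136,1,-30,-30,-0.026],[136,1,-30,-30,0],[136,0,-21.5,-30,0],[136,0,0,-30,0],[136,0,0,-10,0],[136,0,0,0,0]]]'
cat > look.py <<'E'
import sys
from m import *
n,u,v,tag=sys.argv[1],int(sys.argv[2]),int(sys.argv[3]),sys.argv[4]
s=cams.snapshot(n);np.savez(tag+".npz",**s)
cv2.imwrite(f"pics/{tag}.png",cv2.resize(np.ascontiguousarray(s["pixels"][v-30:v+30,u-40:u+40,::-1]),(800,600),interpolation=cv2.INTER_CUBIC))
E
python3 look.py scene 390 165 l1
```

```text
time: 2.6
tcp_pos: [0.5313, -0.3721, 0.1223]
orientation: [-0.785, -3.034, -0.006]
ft_force: [-0.5, 0.8, 0.2]
width: 0.0398
gripper_force: 0.0
```

View pics/l1.png

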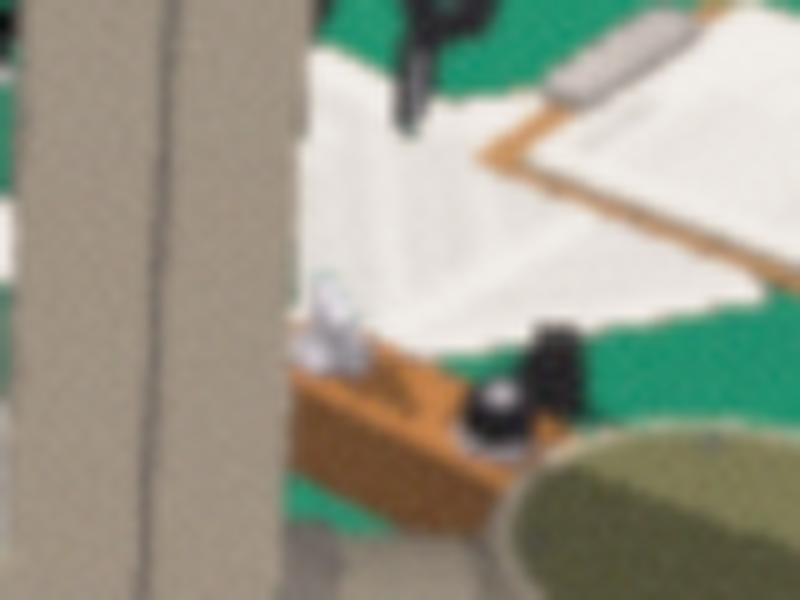

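The screw shows at crop (335,330) behind the arm, and the fingers at (410,100) hang above it. I'll trim the position, descend and grip.

```bash
python3 -m jog '[[[136,1.5,-5,0,0],[136,0,0,-20,0],[136,0,0,-20,0],[136,0,0,-15,0],[136,0,0,-11,0],[136,0,0,0,0],[136,0,0,0,0]]]'
```

```text
time: 3.23
tcp_pos: [0.5362, -0.3793, 0.0627]
orientation: [0.785, 3.041, -0.001]
ft_force: [0.5, 0.1, 0.8]
width: 0.0398
gripper_force: 0.0
```

```bash
python3 -m jog '[[[136,0,0,0,0],[136,0,0,0,0]]]'
```

```text
time: 3.4
tcp_pos: [0.5366, -0.3801, 0.0635]
orientation: [0.785, 3.039, -0.002]
ft_force: [0.3, 0.2, 0.0]
width: 0.0399
gripper_force: 0.0
```

```bash
python3 -m jog '[[[136,-3.5,3,0,0],[136,0,0,-4,0],[136,0,0,-4,0],[136,0,0,0,0],[136,0,0,0,0]]]'
python3 -m jog '[[[200,0,0,0,0],[220,0,0,0,0],[255,0,0,0,0],[255,0,0,0,0],[255,0,0,0,0],[255,0,0,0,0]]]' 40
```

```text
time: 3.82
tcp_pos: [0.5314, -0.3758, 0.0525]
orientation: [-0.786, -3.041, -0.001]
ft_force: [-0.4, -0.2, 0.1]
width: 0.0396
gripper_force: 0.0
time: 4.32
tcp_pos: [0.5319, -0.3762, 0.0532]
orientation: [0.786, 3.042, -0.0]
ft_force: [0.4, 0.2, 0.5]
width: 0.0001
gripper_force: 0.0
```

The fingers shut on nothing, so I need to look.

```bash
python3 look.py top 430 190 l2; python3 -c "
from h import *
print(r.get_obs())"
```

```text
{'time': 4.3667, 'joints': array([-6.94171240e-01,  3.65864002e-01,  1.47247749e+00, -3.20367333e-07,
        1.30313719e+00, -1.75917195e+00]), 'joint_vel': array([-0.00126964,  0.00087842,  0.00109872, -0.00115521, -0.00049684,
       -0.00130288]), 'tau': array([-9.47356202e-04, -6.59587026e+01, -4.71459246e+01, -6.41697334e-04,
        1.10247487e-05, -3.43290162e-05]), 'tcp_pos': array([ 0.53196626, -0.37617851,  0.05326324]), 'orientation': array([ 7.86034027e-01,  3.04156345e+00, -7.69006541e-05]), 'ft_force': array([ 0.42267587, -0.29489734,  0.44081528]), 'torque': array([-0.00236371,  0.00912993, -0.03106656]), 'gripper_force': 0.0, 'width': 2.6260286871909815e-05}
```

View pics/l2.png

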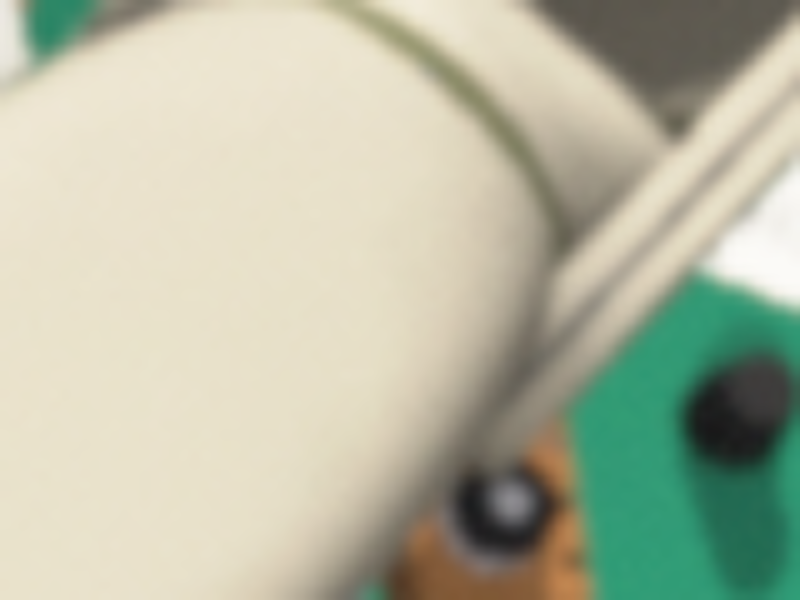

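The arm covers everything except the knob at crop (500,510). I'll check from the scene camera, with the TCP projected into the picture.

```bash
python3 - <<'E'
from m import *
def proj(s,p):
    c=att(s).T@(np.array(p)-s["origin"]);return s["cx"]+s["fx"]*c[0]/-c[2], s["cy"]-s["fy"]*c[1]/-c[2], -c[2]
s=np.load("l1.npz");s=dict(s);P=cloud(s)
print("l1 tcp",proj(s,[.5325,-.374,.1256]), "screw",proj(s,[.533,-.377,.078]))
for v in range(138,154): print(v,[tuple((P[v,u]*1000).round().astype(int)) for u in range(386,400,3)])
s=cams.snapshot("scene");t=proj(s,r.get_obs()["tcp_pos"]);print(t)
u,v=int(t[0]),int(t[1])
cv2.imwrite("pics/l3.png",cv2.resize(np.ascontiguousarray(s["pixels"][v-30:v+30,u-40:u+40,::-1]),(800,600),interpolation=cv2.INTER_CUBIC));np.savez("l3.npz",**s)
E
```

```text
l1 tcp (np.float64(383.7497640604737), np.float64(155.14092324414756), np.float64(1.970941611230129)) screw (np.float64(383.2724515893864), np.float64(164.55284505260084), np.float64(2.000533226267041))
138 [(np.int64(812), np.int64(-660), np.int64(-3)), (np.int64(794), np.int64(-664), np.int64(4)), (np.int64(509), np.int64(-389), np.int64(212)), (np.int64(499), np.int64(-395), np.int64(215)), (np.int64(494), np.int64(-408), np.int64(213))]
139 [(np.int64(800), np.int64(-649), np.int64(1)), (np.int64(787), np.int64(-657), np.int64(3)), (np.int64(507), np.int64(-387), np.int64(209)), (np.int64(767), np.int64(-680), np.int64(5)), (np.int64(755), np.int64(-688), np.int64(8))]
140 [(np.int64(795), np.int64(-644), np.int64(-1)), (np.int64(528), np.int64(-392), np.int64(194)), (np.int64(508), np.int64(-388), np.int64(204)), (np.int64(765), np.int64(-678), np.int64(1)), (np.int64(763), np.int64(-697), np.int64(-4))]
141 [(np.int64(777), np.int64(-627), np.int64(6)), (np.int64(528), np.int64(-393), np.int64(189)), (np.int64(514), np.int64(-396), np.int64(194)), (np.int64(754), np.int64(-667)
[... 2309 characters left out ...]
nt64(691), np.int64(-587), np.int64(2)), (np.int64(682), np.int64(-599), np.int64(2)), (np.int64(679), np.int64(-616), np.int64(-2))]
152 [(np.int64(702), np.int64(-558), np.int64(1)), (np.int64(692), np.int64(-569), np.int64(2)), (np.int64(682), np.int64(-578), np.int64(4)), (np.int64(668), np.int64(-584), np.int64(8)), (np.int64(665), np.int64(-602), np.int64(4))]
153 [(np.int64(692), np.int64(-549), np.int64(3)), (np.int64(686), np.int64(-563), np.int64(1)), (np.int64(670), np.int64(-567), np.int64(8)), (np.int64(667), np.int64(-584), np.int64(3)), (np.int64(658), np.int64(-595), np.int64(4))]
(np.float64(382.82861245151304), np.float64(169.64653183286748), np.float64(2.0138961924919268))
```

View pics/l3.png

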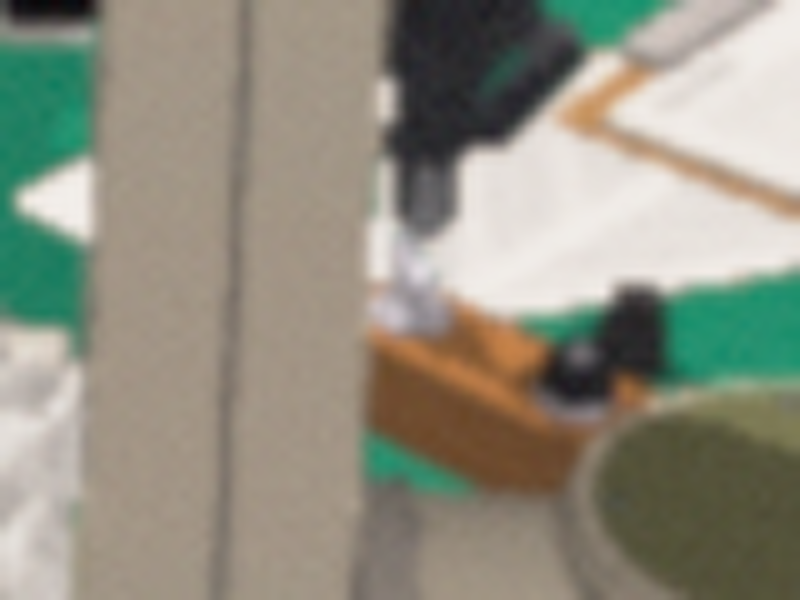

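```bash
python3 - <<'E'
from m import *
s=dict(np.load("l3.npz"));P=cloud(s)
for v in range(153,174): print(v,[tuple((P[v,u]*1000).round().astype(int).tolist()) for u in range(381,389,2)],s["pixels"][v,385])
E
python3 -c "
from h import *
o=r.get_obs();print(r.pinch_z,o['joints'].sum());print([a for a in dir(r) if a[0]!='_'])"
```

```text
153 [(535, -359, 140), (520, -356, 148), (531, -379, 135), (517, -376, 142)] [40 40 43]
154 [(530, -354, 139), (524, -361, 139), (530, -379, 131), (517, -377, 137)] [45 44 48]
155 [(539, -364, 127), (526, -363, 133), (528, -377, 128), (519, -379, 131)] [65 63 65]
156 [(540, -366, 121), (530, -367, 125), (524, -374, 125), (517, -378, 128)] [89 86 88]
157 [(539, -365, 117), (523, -361, 125), (518, -368, 125), (523, -384, 118)] [95 94 96]
158 [(532, -359, 117), (530, -368, 115), (518, -368, 121), (521, -383, 114)] [99 98 99]
159 [(537, -364, 108), (530, -369, 110), (520, -371, 114), (518, -381, 111)] [103 100 103]
160 [(534, -362, 105), (518, -358, 114), (525, -377, 104), (520, -383, 105)] [107 104 105]
161 [(654, -483, 0), (530, -370, 100), (517, -370, 106), (639, -507, -1)] [114 113 114]
162 [(551, -380, 81), (521, -361, 102), (513, -365, 105), (622, -489, 8)] [158 150 150]
163 [(555, -384, 73), (547, -388, 75), (632, -487, -1), (622, -490, 3)] [211 203 196]
164 [(552, -382, 70), (538, -380, 77), (615, -471, 7), (-9223372036854775808, -9223372036854775808, -9223372036854775808)] [218 
[... 276 characters left out ...]
 -378, 54), (521, -365, 71), (512, -368, 74), (536, -405, 49)] [181 169 168]
169 [(535, -368, 58), (521, -365, 66), (510, -367, 71), (530, -399, 49)] [167 158 161]
170 [(534, -367, 54), (520, -365, 62), (517, -374, 60), (523, -393, 50)] [155 146 152]
171 [(532, -366, 50), (-9223372036854775808, -9223372036854775808, -9223372036854775808), (514, -372, 57), (512, -382, 54)] [145 135 136]
172 [(533, -368, 44), (522, -368, 49), (516, -374, 50), (512, -383, 49)] [134 112 103]
173 [(516, -351, 54), (519, -366, 47), (511, -370, 49), (504, -375, 51)] [137  96  65]
0.0187 0.6881452393568219
['MotionError', 'finish_job', 'get_obs', 'pinch_z']<stdin>:3: RuntimeWarning: invalid value encountered in cast
```

```bash
python3 - <<'E'
from m import *
def zat(s,u,v,x,y):
    o=np.array(s["origin"]);d=ray(s,u,v,0)-o;h=np.array([x,y])-o[:2];t=(h@d[:2])/(d[:2]@d[:2]);q=o+t*d;return q.round(4)
s=dict(np.load("l1.npz"));print("l1",zat(s,389,147.5,.523,-.392))
s=dict(np.load("l3.npz"));print("l3",zat(s,385,162,.532,-.376))
s=dict(np.load("scene0.npz"));P=cloud(s);X,Y,Z=P[...,0],P[...,1],P[...,2]
m=(np.hypot(X-.188,Y-.569)<.09)&(Z>.1);print("start min z",np.sort(Z[m])[:30].round(3))
v,u=np.nonzero(m&(Z<.24));
for i in np.argsort(Z[v,u])[:200:14]:print(u[i],v[i],P[v[i],u[i]].round(3))
s=dict(np.load("top0.npz"))
# top view now: gripper/arm hides
s=cams.snapshot("scene");o=r.get_obs();print(o["time"],o["tcp_pos"])
P=cloud(s);X,Y,Z=P[...,0],P[...,1],P[...,2];m=(np.hypot(X-.53,Y+.375)<.03)&(Z>.09)&(s["pixels"].sum(-1)<330);print(np.sort(Z[m])[:20].round(3))
E
```

```text
l1 [ 0.5235 -0.3915  0.1606]
l3 [ 0.5275 -0.3804  0.0922]
start min z [0.243 0.247 0.247 0.248 0.248 0.249 0.25  0.251 0.252 0.252 0.253 0.253
 0.255 0.255 0.255 0.255 0.255 0.256 0.256 0.256 0.256 0.256 0.257 0.257
 0.257 0.257 0.257 0.257 0.257 0.258]
4.4667 [ 0.53192357 -0.3761676   0.05321974]
[0.104 0.104 0.105 0.106 0.106 0.109 0.113 0.114 0.114 0.114 0.116 0.116
 0.116 0.116 0.117 0.118 0.118 0.12  0.121 0.125]
```

The pictures put the shut fingertips about 40 mm above the reported TCP, level with the space over the wing. I'll open, go down 30 mm while watching the force, and look again.

```bash
python3 -m jog '[[[136,0,0,0,0],[136,0,0,0,0],[136,0,0,0,0],[136,1,-1,-10,0],[136,0,0,-10,0],[136,0,0,-8,0],[136,0,0,0,0],[136,0,0,0,0]]]' 20
python3 -m jog '[[[230,0,0,0,0],[255,0,0,0,0],[255,0,0,0,0],[255,0,0,0,0],[255,0,0,0,0],[255,0,0,0,0]]]'
```

```text
time: 5.13
tcp_pos: [0.5319, -0.3763, 0.0234]
orientation: [-0.785, -3.039, -0.002]
ft_force: [0.1, -0.3, -0.2]
width: 0.04
gripper_force: 0.0
time: 5.63
tcp_pos: [0.5333, -0.3775, 0.0258]
orientation: [0.786, 3.041, -0.001]
ft_force: [-0.1, -0.3, 1.8]
width: 0.0114
gripper_force: 24.2
```

```bash
python3 look.py scene 388 165 l4
```

```text
(no output)
```

View pics/l4.png

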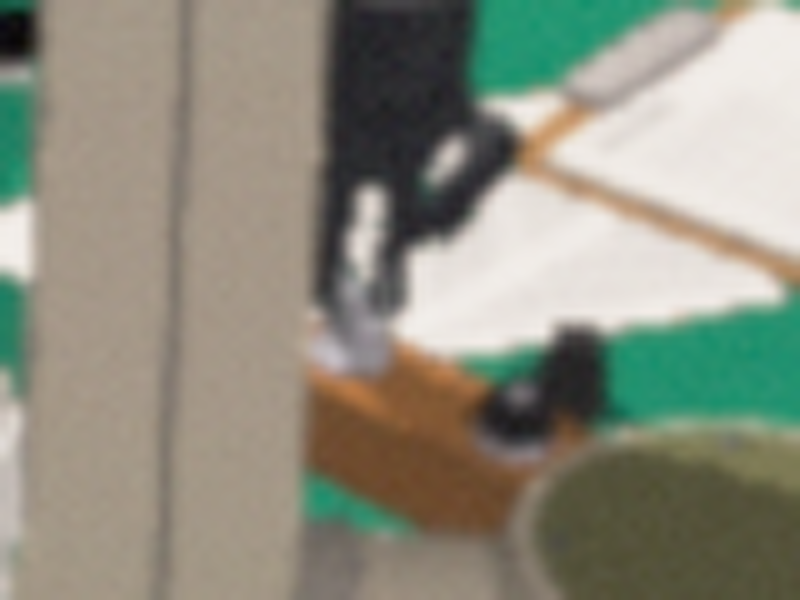

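It grips the upper part of the wing (width 11.4 mm, fingertips at crop (385,305)). I'll regrip deeper, still watching the force.

```bash
python3 -m jog '[[[180,0,0,0,0],[180,0,0,0,0],[180,0,0,-4,0],[180,0,0,0,0],[180,0,0,0,0]]]' 
python3 -m jog '[[[180,0,0,-4,0],[180,0,0,0,0],[180,0,0,0,0]]]'
python3 -m jog '[[[255,0,0,0,0],[255,0,0,0,0],[255,0,0,0,0],[255,0,0,0,0],[255,0,0,0,0]]]' 60
```

```text
time: 6.1
tcp_pos: [0.5325, -0.3768, 0.0204]
orientation: [-0.786, -3.041, -0.001]
ft_force: [0.2, -0.4, 0.1]
width: 0.0252
gripper_force: 0.0
time: 6.35
tcp_pos: [0.5326, -0.3769, 0.0167]
orientation: [-0.786, -3.041, -0.001]
ft_force: [0.3, -0.6, -0.8]
width: 0.0249
gripper_force: 0.0
time: 6.77
tcp_pos: [0.533, -0.3772, 0.0173]
orientation: [0.786, 3.041, -0.0]
ft_force: [0.5, -0.5, -0.0]
width: 0.0107
gripper_force: 60.0
```

```bash
python3 -m jog '[[[255,0,0,10,0],[255,0,0,20,0],[255,0,0,30,0],[255,0,0,35,0],[255,0,0,40,0],[255,0,0,40,0],[255,0,0,25,0],[255,0,0,0,0]]]'
python3 -m jog '[[[255,0,20,0,0],[255,0,35,0,0],[255,0,40,0,0],[255,0,40,0,0],[255,0,40,0,0],[255,0,40,0,0],[255,0,40,0,0],[255,0,40,0,0]]]'
python3 -m jog '[[[255,-1,40,0,-0.06],[255,-1,40,0,-0.06],[255,-1,40,0,-0.06],[255,-1,40,0,-0.06],[255,-1,40,0,-0.06],[255,-1,40,0,-0.06],[255,-1,40,0,-0.06],[255,-1,40,0,-0.06]]]'
python3 -m jog '[[[255,-1,30,0,0],[255,-1,20,0,0],[255,-1,10,0,0],[255,0,0,0,0],[255,0,0,0,0],[255,0,0,0,0]]]'
```

```text
time: 7.43
tcp_pos: [0.5357, -0.3795, 0.2271]
orientation: [0.783, 3.03, -0.009]
ft_force: [0.3, -1.4, -1.1]
width: 0.0107
gripper_force: 59.7
time: 8.1
tcp_pos: [0.532, -0.0803, 0.2168]
orientation: [-0.786, -3.041, -0.0]
ft_force: [0.8, 1.0, -2.0]
width: 0.011
gripper_force: 59.6
time: 8.77
tcp_pos: [0.524, 0.2397, 0.2168]
orientation: [-1.49, -2.765, 0.001]
ft_force: [1.5, -1.2, -2.0]
width: 0.0105
gripper_force: 59.6
time: 9.27
tcp_pos: [0.5221, 0.2963, 0.217]
orientation: [1.488, 2.767, -0.001]
ft_force: [1.2, 0.4, -1.1]
width: 0.0109
gripper_force: 59.6
```

```bash
python3 -m jog '[[[255,-0.5,5,-30,0],[255,0,0,-30,0],[255,0,0,-30,0],[255,0,0,-25,0],[255,0,0,-15,0],[255,0,0,-10,0],[255,0,0,0,0],[255,0,0,0,0]]]'
python3 - <<'E'
from h import *
def c(n,u,v):
    s=cams.snapshot(n);np.savez(n+"5.npz",**s);return cv2.resize(np.ascontiguousarray(s["pixels"][v-30:v+30,u-40:u+40,::-1]),(400,300),interpolation=cv2.INTER_CUBIC)
cv2.imwrite("pics/l5.png",np.hstack([c("scene",243,230),c("top",232,172)]))
E
```

```text
time: 9.93
tcp_pos: [0.5218, 0.3019, 0.0777]
orientation: [1.488, 2.767, -0.0]
ft_force: [0.4, 1.0, -0.7]
width: 0.0106
gripper_force: 59.7
```

View pics/l5.png

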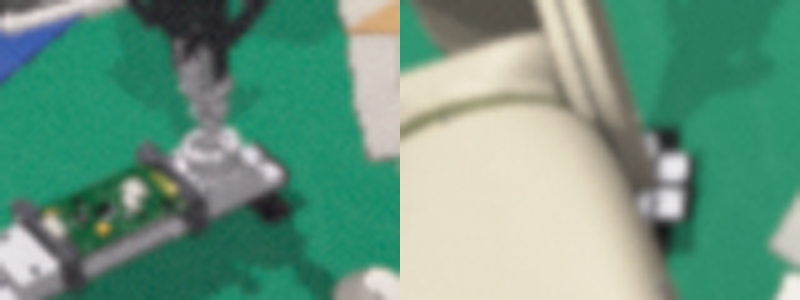

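The scene view shows the screw upright over the boss, with its tip at about pixel (244.6,227.6) and the boss around (245.3,230.5). The arm hides the boss in the top view.

```bash
python3 - <<'E'
from m import *
def proj(s,p):
    c=att(s).T@(np.array(p)-s["origin"]);return np.round([s["cx"]+s["fx"]*c[0]/-c[2], s["cy"]-s["fy"]*c[1]/-c[2]],2)
s0=dict(np.load("scene0.npz"));s=dict(np.load("scene5.npz"))
print("boss",proj(s,[.5215,.3013,.057]),"tip",proj(s,[.5218,.3019,.0684]),proj(s,[.5218,.3019,.117]))
# rim centre in scene0 by depth mask cast on z=.057
P=cloud(s0);X,Y,Z=P[...,0],P[...,1],P[...,2];g=s0["pixels"].astype(int)
b=(np.hypot(X-.522,Y-.3012)<.03)&(Z>.050)&(Z<.064);v,u=np.nonzero(b)
q=np.array([ray(s0,a,c,.057)[:2] for a,c in zip(u,v)]).astype(np.float32);print(len(q),cv2.fitEllipse(cv2.convexHull(q)),cv2.minEnclosingCircle(q))
print(u.min(),u.max(),v.min(),v.max())
# screw columns now: rows above rim, grey bright, by horizontal extents
gr=s["pixels"].astype(int)
for v in range(207,234): print(v,' '.join('%3d'%x for x in gr[v,234:260].mean(-1)))
E
```

```text
boss [244.83 228.61] tip [244.35 226.15] [243.07 215.33]
72 ((0.5164104700088501, 0.30726921558380127), (0.04360868036746979, 0.058683011680841446), 48.42808151245117) ((0.5181121826171875, 0.3069544732570648), 0.027995403856039047)
239 250 225 234
207  84  72  65  54  63  56  51  44  37  41  43  35  42  40  42  44  54  76  86  91  92  91  91  85  86  89
208  83  81  73  72  93  80  58  41  47  53  50  42  38  42  48  51  66  84  94  95  93  92  90  95  95  94
209  81  80  73  78 100  81  49  46  65  78  69  50  47  41  53  72  80  94  95 100  98  93  99  97  99  99
210  83  83  78  77  92  81  57  60  81 100  91  63  44  40  59  86  97  97  99  97  99  97 100  98  97  96
211  86  81  81  80  89  83  73  94  95 111 102  71  47  45  62  88  94  96 101 100 101  97  97  97  95  96
212  83  82  82  79  86  95 104 121 116 113 104  74  49  40  64  89  96  99  97  97  97  99 100  96 101 100
213  87  83  83  81  96 120 132 136 131 116 103  77  50  43  64  87  97 100 101  99  95 100  97  97  98  97
214  84  85  79  87 101 121 136 136 127 111 105  80  56  53  76  93  98 100 100  99  96  98  94
[... 1364 characters left out ...]
 180 190 201 168 124 103  99  92  95  96  95  93  95
228 100 100 100  99 113 149 180 160 142 140 144 146 151 183 195 209 185 147 127 117  96  95  97  97  95  99
229  93  95 101 116 141 173 195 169 158 143 139 138 141 162 183 195 176 173 175 166 128  95  91  97  94  98
230  92  96 109 142 178 186 205 198 193 173 165 167 177 164 157 155 152 185 210 208 172 118  88  92  96  98
231  93  99 112 140 182 189 183 196 203 195 185 183 188 164 138 129 131 167 207 214 181 138 104  90  87  93
232  78  90 112 148 198 211 171 156 160 164 158 157 159 143 133 126 124 146 174 194 177 159 153 129 100  89
233  60  72  90 127 180 214 175 139 133 136 138 140 141 133 133 129 135 136 142 151 171 189 206 197 152 103
```

Screw and boss line up within about 1 mm. I'll lower until I feel contact.

```bash
python3 -m jog '[[[255,0,0,-10,0],[255,0,0,-8,0],[255,0,0,-3,0],[255,0,0,0,0],[255,0,0,0,0]]]' 40
python3 -m jog '[[[255,0,0,-2,0],[255,0,0,0,0],[255,0,0,0,0]]]'
python3 -m jog '[[[255,0,0,-1.5,0],[255,0,0,0,0],[255,0,0,0,0]]]'
```

```text
time: 10.45
tcp_pos: [0.5213, 0.3032, 0.0559]
orientation: [-1.486, -2.767, -0.0]
ft_force: [2.1, 1.3, -2.0]
width: 0.0106
gripper_force: 59.5
time: 10.7
tcp_pos: [0.5216, 0.3031, 0.0544]
orientation: [1.486, 2.768, 0.001]
ft_force: [1.8, 3.5, -2.6]
width: 0.0107
gripper_force: 59.5
time: 10.95
tcp_pos: [0.5216, 0.303, 0.0529]
orientation: [1.486, 2.767, 0.001]
ft_force: [2.4, 3.7, -1.3]
width: 0.0107
gripper_force: 59.7
```

```bash
python3 -m jog '[[[255,0.7,1.5,0,0],[255,0,0,0,0],[255,0,0,0,0]]]'
python3 -m jog '[[[255,0,0,-1,0],[255,0,0,0,0],[255,0,0,0,0]]]'
python3 -m jog '[[[255,0,0,-1,0],[255,0,0,0,0],[255,0,0,0,0]]]'
```

```text
time: 11.2
tcp_pos: [0.5216, 0.3038, 0.0522]
orientation: [-1.486, -2.767, 0.002]
ft_force: [-0.9, -0.4, -1.0]
width: 0.0108
gripper_force: 59.6
time: 11.45
tcp_pos: [0.5219, 0.3042, 0.0515]
orientation: [-1.487, -2.767, 0.001]
ft_force: [0.2, 0.3, -1.4]
width: 0.0105
gripper_force: 59.7
time: 11.7
tcp_pos: [0.5223, 0.3044, 0.0513]
orientation: [1.486, 2.767, 0.0]
ft_force: [-1.9, -0.9, 4.5]
width: 0.0109
gripper_force: 60.5
```

The contact force came at a tip depth of about 15 mm, which puts the wing about 60° short of the drop, as planned. I'll turn back 45° with the matching climb.

```bash
python3 -m jog '[[[255,0,0,0.1,0.08],[255,0,0,0.2,0.08],[255,0,0,0.15,0.08],[255,0,0,0.2,0.08],[255,0,0,0.15,0.08],[255,0,0,0,0],[255,0,0,0,0]]]'
python3 -m jog '[[[255,0,0,0.15,0.08],[255,0,0,0.2,0.08],[255,0,0,0.15,0.08],[255,0,0,0.15,0.08],[255,0,0,0.15,0.08],[255,0,0,0,0],[255,0,0,0,0]]]'
```

```text
time: 12.28
tcp_pos: [0.5221, 0.3036, 0.052]
orientation: [0.907, 3.008, -0.002]
ft_force: [-3.5, -4.6, 7.8]
width: 0.0109
gripper_force: 60.9
time: 12.87
tcp_pos: [0.5216, 0.3026, 0.0525]
orientation: [-0.291, -3.127, 0.005]
ft_force: [-5.6, -8.1, 7.5]
width: 0.0107
gripper_force: 61.2
```

```bash
python3 -m jog '[[[255,-0.5,-0.7,0.1,0.05],[255,-0.3,-0.5,0.15,0.05],[255,0,0,0,0],[255,0,0,0,0],[255,0,0,0,0]]]'
```

```text
time: 13.28
tcp_pos: [0.5212, 0.302, 0.0527]
orientation: [-0.135, -3.138, 0.003]
ft_force: [-1.9, -5.3, 4.5]
width: 0.0105
gripper_force: 60.5
```

```bash
python3 -m jog '[[[208,0,-0.5,0,0],[208,0,0,0,0],[208,0,0,0,0],[208,0,0,0,0]]]'
python3 -m jog '[[[208,0,0,0,0.06],[208,0,0,0,0.06],[208,0,0,0,0.06],[208,0,0,0,0.06],[208,0,0,0,0.06],[208,0,0,0,0],[208,0,0,0,0]]]'
python3 - <<'E'
from h import *
s=cams.snapshot("scene");np.savez("s6.npz",**s)
a=dict(np.load("scene5.npz"))["pixels"]
f=lambda p:cv2.resize(np.ascontiguousarray(p[200:240,224:264,::-1]),(400,400),interpolation=cv2.INTER_CUBIC)
cv2.imwrite("pics/l6.png",np.hstack([f(a),f(s["pixels"])]))
E
```

```text
time: 13.62
tcp_pos: [0.5214, 0.3028, 0.0525]
orientation: [0.135, 3.139, 0.0]
ft_force: [-0.2, 0.8, -0.6]
width: 0.0157
gripper_force: 0.0
time: 14.2
tcp_pos: [0.5213, 0.3027, 0.0525]
orientation: [-0.333, 3.124, 0.0]
ft_force: [-0.4, 0.1, 0.1]
width: 0.0154
gripper_force: 0.0
```

View pics/l6.png

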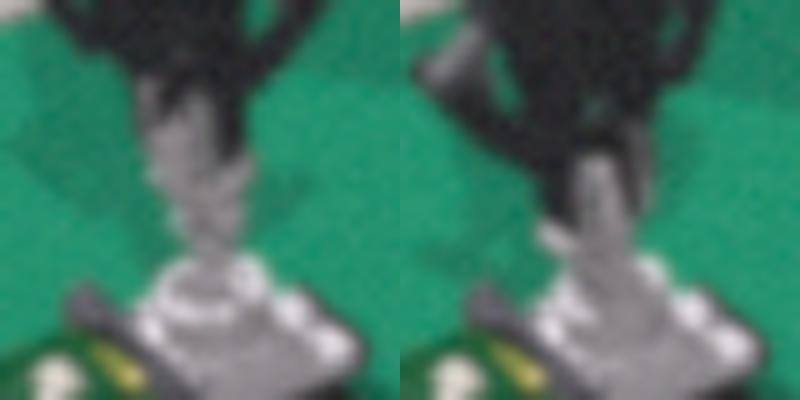

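The wing is now end-on between the fingers, with the bright edge of the collar at crop (550,235), about pixel (239,223.5). I'll turn back 20° more with loose fingers and compare the collar's height before and after.

```bash
python3 -m jog '[[[208,0,0,0,0.06],[208,0,0,0,0.06],[208,0,0,0,0.06],[208,0,0,0,0.06],[208,0,0,0,0.06],[208,0,0,0,0.05],[208,0,0,0,0],[208,0,0,0,0]]]'
python3 - <<'E'
from h import *
def proj(s,p):
    c=att(s).T@(np.array(p)-s["origin"]);return np.round([s["cx"]+s["fx"]*c[0]/-c[2], s["cy"]-s["fy"]*c[1]/-c[2]],2)
b=cams.snapshot("scene");np.savez("s7.npz",**b);a=dict(np.load("s6.npz"))
for d in(13,15,17,19): print(d,"collar left, centre",[proj(b,[.5215+k,.303+k,.057-d/1000+.042]).tolist() for k in(.0127,0,-.0127)])
for s in(a,b):
    print()
    for v in range(214,234): print(v,' '.join('%3d'%x for x in s["pixels"].astype(int)[v,234:258].mean(-1)))
f=lambda p:cv2.resize(np.ascontiguousarray(p[200:240,224:264,::-1]),(400,400),interpolation=cv2.INTER_CUBIC)
cv2.imwrite("pics/l7.png",np.hstack([f(a["pixels"]),f(b["pixels"])]))
E
```

```text
time: 14.92
tcp_pos: [0.5215, 0.3026, 0.0528]
orientation: [-0.87, 3.018, -0.0]
ft_force: [0.0, -0.9, 1.8]
width: 0.0162
gripper_force: 1.7
13 collar left, centre [[238.75, 221.94], [243.66, 222.43], [248.58, 222.92]]
15 collar left, centre [[238.8, 222.38], [243.71, 222.87], [248.62, 223.36]]
17 collar left, centre [[238.86, 222.83], [243.76, 223.31], [248.67, 223.8]]
19 collar left, centre [[238.91, 223.27], [243.81, 223.75], [248.72, 224.24]]

214  44  41  45  42  42  42  44  42  43  43  44  40  50  73  79  76  83  85  85  90  95 100  99  98
215  53  44  44  44  42  42  45  56  69  83  79  58  53  71  78  79  85  84  84  88  92  99  98 100
216  68  56  52  39  40  35  45  70 110 130 131  88  61  73  84  82  81  80  87  89  94  99  97  97
217  79  77  65  57  45  41  50  78 114 136 139 100  64  71  90  83  86  87  85  95  99  99  98  99
218  84  81  80  63  50  42  49  82 111 121 132 113  73  74 100  94  89  80  91  94  97  97  98  95
219  88  89  81  69  48  44  51  80 106 111 131 128  85  74 100  98  89  92  94  97  99 101  96  95
220  87  83  84  70  56  41  50  74  97 106 134 1
[... 2651 characters left out ...]

227  84  79  84  88  95 114 130 122 118 130 133 130 136 146 173 197 171 126 102  97  96  93  98  99
228  86  83  87  86 108 147 174 150 130 127 125 128 131 139 162 198 181 147 125 116  98  97 100 101
229  88  88  91 106 135 170 199 172 139 124 122 123 127 131 141 160 162 172 176 168 130  97  91  96
230  95  96 108 136 177 187 209 192 156 125 121 131 135 132 137 136 147 187 212 211 174 119  90  91
231  96 103 113 141 184 191 188 191 172 142 130 136 141 139 136 125 129 168 208 216 183 138 108  89
232  79  92 109 150 201 213 170 152 148 141 134 135 139 136 133 126 126 147 176 194 178 157 156 130
233  65  74  92 126 183 215 175 138 133 134 137 138 137 134 131 130 136 140 144 155 173 193 207 195
```

View pics/l7.png

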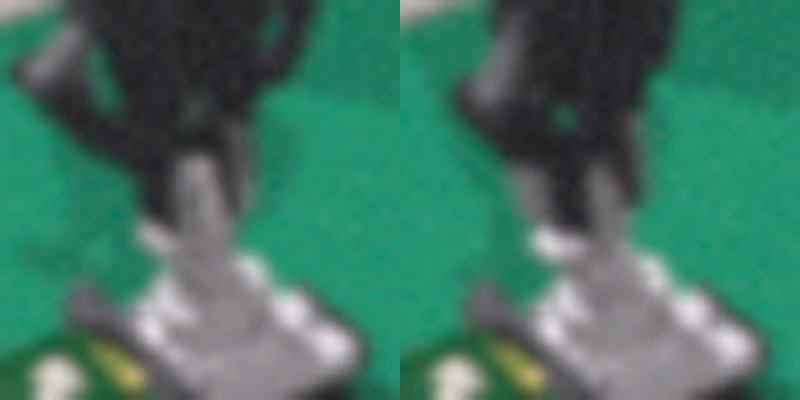

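The collar now sits about 1 px lower than it would at the undropped height, which suggests the screw has dropped. I'll turn clockwise with loose fingers, then clamp and tug to feel whether the thread has caught.

```bash
python3 -m jog '[[[208,0,0,-0.5,-0.12],[208,0,0,-0.5,-0.12],[208,0,0,-0.5,-0.12],[208,0,0,-0.5,-0.12],[208,0,0,0,-0.12],[208,0,0,0,-0.12],[208,0,0,0,-0.12],[208,0,0,0,-0.12]]]'
python3 -m jog '[[[208,0,0,-0.5,-0.12],[208,0,0,-0.5,-0.12],[208,0,0,0,-0.12],[208,0,0,0,-0.12],[208,0,0,0,-0.12],[208,0,0,0,-0.12],[208,0,0,0,-0.12],[208,0,0,0,-0.12]]]'
python3 -m jog '[[[255,0,0,0,0],[255,0,0,0,0],[255,0,0,0,0],[255,0,0,0,0],[255,0,0,0,0]]]' 25
python3 -m jog '[[[255,0,0,1.5,0],[255,0,0,1.5,0],[255,0,0,0,0],[255,0,0,0,0]]]'
```

```text
time: 15.63
tcp_pos: [0.5212, 0.3027, 0.0503]
orientation: [-0.63, -3.078, -0.0]
ft_force: [-0.2, -0.8, -0.6]
width: 0.0154
gripper_force: 0.3
time: 16.3
tcp_pos: [0.5212, 0.3028, 0.0493]
orientation: [-1.98, -2.439, -0.0]
ft_force: [0.5, -0.4, -0.5]
width: 0.0157
gripper_force: 0.3
time: 16.72
tcp_pos: [0.5214, 0.3028, 0.0495]
orientation: [1.968, 2.449, 0.001]
ft_force: [2.9, 2.6, -2.9]
width: 0.0115
gripper_force: 25.9
time: 17.05
tcp_pos: [0.5208, 0.3021, 0.0505]
orientation: [-1.969, -2.447, 0.002]
ft_force: [7.8, 3.9, -16.1]
width: 0.0117
gripper_force: 28.1
```

A pull of 16 N raised it only 1 mm, so it has dropped and caught. The wing is about 81° past the drop, so I'll turn clockwise about 100° more.

```bash
python3 -m jog '[[[255,0,0,-2.5,0],[208,0,0,0,0],[208,0,0,0,0],[208,0,0,0,0]]]'
python3 -m jog '[[[208,0,0,-0.5,-0.12],[208,0,0,-0.5,-0.12],[208,0,0,-0.5,-0.12],[208,0,0,-0.5,-0.12],[208,0,0,-0.5,-0.12],[208,0,0,0,-0.12],[208,0,0,-0.5,-0.12],[208,0,0,0,-0.12]]]'
python3 -m jog '[[[208,0,0,-0.5,-0.12],[208,0,0,0,-0.12],[208,0,0,-0.5,-0.12],[208,0,0,0,-0.12],[208,0,0,0,-0.12],[208,0,0,0,-0.12],[208,0,0,0,-0.12],[208,0,0,0,-0.09]]]'
python3 -m jog '[[[255,0,0,0,0],[255,0,0,0,0],[255,0,0,0,0],[255,0,0,0,0],[255,0,0,0,0]]]' 25
```

```text
time: 17.38
tcp_pos: [0.521, 0.3024, 0.0503]
orientation: [-1.97, -2.447, 0.001]
ft_force: [-0.6, -0.2, 0.3]
width: 0.0155
gripper_force: 0.0
time: 18.05
tcp_pos: [0.5215, 0.3028, 0.0476]
orientation: [-2.881, -1.252, -0.001]
ft_force: [0.3, 1.0, -0.7]
width: 0.0158
gripper_force: 1.4
time: 18.72
tcp_pos: [0.5228, 0.3024, 0.0467]
orientation: [-3.137, 0.173, -0.005]
ft_force: [6.4, -1.5, -4.2]
width: 0.0161
gripper_force: 7.2
time: 19.13
tcp_pos: [0.5224, 0.3025, 0.0467]
orientation: [-3.137, 0.16, -0.003]
ft_force: [5.6, -0.5, -2.3]
width: 0.0115
gripper_force: 25.6
```

```bash
python3 -m jog '[[[0,0,0,0,0],[0,0,0,0,0],[0,0,0,0,0],[0,0,0,0,0],[0,0,0,0,0]]]'
python3 -m jog '[[[0,-1,0.5,-1,0.12],[0,0,0,-1,0.12],[0,0,0,-1,0.12],[0,0,0,0,0.12],[0,0,0,0,0.12],[0,0,0,0,0.12],[0,0,0,0,0.12],[0,0,0,0,0.12]]]'
python3 -m jog '[[[0,0,0,0,0.12],[0,0,0,0,0.12],[0,0,0,0,0.12],[0,0,0,0,0.12],[0,0,0,0,0.12],[0,0,0,0,0.12],[0,0,0,0,0.12],[0,0,0,0,0.12]]]'
python3 -m jog '[[[0,0,0,0,0.12],[0,0,0,0,0.12],[0,0,0,0,0.12],[0,0,0,0,0.12],[0,0,0,0,0.12],[0,0,0,0,0.12],[0,0,0,0,0.12],[0,0,0,0,0.12]]]'
python3 -m jog '[[[0,0,0,0,0.12],[0,0,0,0,0.12],[0,0,0,0,0.02],[0,0,0,0,0],[0,0,0,0,0]]]'
```

```text
time: 19.55
tcp_pos: [0.5211, 0.3027, 0.046]
orientation: [3.137, -0.163, -0.001]
ft_force: [-0.3, 0.1, 0.4]
width: 0.0709
gripper_force: 0.0
time: 20.22
tcp_pos: [0.5201, 0.3032, 0.043]
orientation: [-2.854, -1.313, 0.001]
ft_force: [-0.6, 0.4, -0.3]
width: 0.085
gripper_force: 0.0
time: 20.88
tcp_pos: [0.5201, 0.3032, 0.043]
orientation: [-1.925, -2.482, 0.0]
ft_force: [-0.7, -0.5, 0.1]
width: 0.0854
gripper_force: 0.0
time: 21.55
tcp_pos: [0.5201, 0.3032, 0.043]
orientation: [-0.562, -3.091, 0.0]
ft_force: [-0.1, -0.0, -0.6]
width: 0.0854
gripper_force: 0.0
time: 21.97
tcp_pos: [0.5202, 0.3032, 0.043]
orientation: [-0.172, -3.137, 0.0]
ft_force: [0.2, 0.7, -0.3]
width: 0.0854
gripper_force: 0.0
```

```bash
python3 -m jog '[[[208,1,-0.5,0,0],[208,0,0,0,0],[208,0,0,0,0],[208,0,0,0,0],[208,0,0,0,0],[208,0,0,0,0]]]' 25
python3 -m jog '[[[208,0,0,0,-0.12],[208,0,0,-0.5,-0.12],[208,0,0,0,-0.12],[208,0,0,-0.5,-0.12],[208,0,0,0,-0.12],[208,0,0,-0.5,-0.12],[208,0,0,0,-0.12],[208,0,0,-0.5,-0.12]]]'
python3 -m jog '[[[208,0,0,0,-0.12],[208,0,0,-0.5,-0.12],[208,0,0,0,-0.12],[208,0,0,-0.5,-0.12],[208,0,0,0,-0.12],[208,0,0,-0.5,-0.12],[208,0,0,0,-0.12],[208,0,0,-0.5,-0.12]]]'
```

```text
time: 22.47
tcp_pos: [0.5213, 0.3026, 0.0431]
orientation: [-0.167, -3.137, -0.0]
ft_force: [-0.1, -0.4, 0.5]
width: 0.0163
gripper_force: 0.0
time: 23.13
tcp_pos: [0.5215, 0.3026, 0.0412]
orientation: [1.604, 2.701, 0.0]
ft_force: [0.9, 0.1, 0.1]
width: 0.0159
gripper_force: 0.4
time: 23.8
tcp_pos: [0.5215, 0.3027, 0.0392]
orientation: [2.67, 1.655, 0.001]
ft_force: [0.5, 0.2, 0.8]
width: 0.0157
gripper_force: 0.5
```

```bash
python3 -m jog '[[[208,0,0,0,-0.12],[208,0,0,-0.5,-0.12],[208,0,0,0,-0.12],[208,0,0,-0.5,-0.12],[208,0,0,0,-0.12],[208,0,0,0,-0.12],[208,0,0,0,-0.12],[208,0,0,0,-0.12]]]'
python3 -m jog '[[[208,0,0,0,-0.1],[208,0,0,0,0],[255,0,0,0,0],[255,0,0,0,0],[255,0,0,0,0],[255,0,0,0,0],[255,0,0,0,0]]]' 25
python3 - <<'E'
from h import *
def proj(s,p):
    c=att(s).T@(np.array(p)-s["origin"]);return np.round([s["cx"]+s["fx"]*c[0]/-c[2], s["cy"]-s["fy"]*c[1]/-c[2]],2)
b=cams.snapshot("scene")
for d in(25,31,34): print(d,"collar",[proj(b,[.5215+k,.303+k,.057-d/1000+.042]).tolist() for k in(.0127,0,-.0127)])
for v in range(216,233): print(v,' '.join('%3d'%x for x in b["pixels"].astype(int)[v,234:258].mean(-1)))
print(r.get_obs()["tcp_pos"])
E
```

```text
time: 24.47
tcp_pos: [0.5227, 0.3025, 0.0384]
orientation: [3.133, 0.235, 0.004]
ft_force: [4.6, -1.0, -1.9]
width: 0.0158
gripper_force: 4.4
time: 25.05
tcp_pos: [0.5218, 0.3023, 0.0382]
orientation: [3.14, 0.089, 0.001]
ft_force: [4.2, -3.2, 0.5]
width: 0.0114
gripper_force: 25.9
25 collar [[239.08, 224.59], [243.97, 225.08], [248.87, 225.56]]
31 collar [[239.25, 225.9], [244.12, 226.39], [249.01, 226.88]]
34 collar [[239.33, 226.56], [244.2, 227.05], [249.09, 227.54]]
216  45  45  46  50  49  44  43  43  48  48  45  51  69  78  66  70  80  84  84  88  85  89  98 100
217  52  42  41  46  42  46  44  44  50  54  47  49  75  93  84  73  86  88  83  84  86  87  95 100
218  67  51  46  44  47  43  42  49  66  72  61  52  66  99  91  77  83  86  85  88  89  96  98 101
219  78  67  57  55  48  44  45  64  89  96 109  85  68  91  88  74  86  85  90  87  89  97 100  98
220  88  80  76  72  60  48  43  73 102 125 166 143  95  88  81  74  89  87  87  88  96  99 103 100
221  87  85  83  80  64  45  47  71 103 132 186 185 148 113  94  78  86  86  88  91  94 103 102 100
222  79  83  84  82  65 
[... 410 characters left out ...]
8 118 115 110 117 132 133 136 148 129 110  99 101 100 100  98  97
227  89  88  85  85  94 131 172 171 150 130 120 124 132 131 137 146 139 116 104  98  98  99  97  99
228  87  90  84  87 106 149 181 190 183 152 138 138 138 134 134 136 138 134 126 117  97  95  94  99
229  92  87  92 106 137 169 195 182 168 152 145 144 139 128 128 133 144 172 175 168 130  97  93  96
230  96  95 102 137 177 189 207 182 156 135 127 126 127 123 131 134 142 187 212 212 175 117  92  92
231 100  99 112 144 186 192 183 182 155 130 126 127 134 137 135 124 134 168 207 216 184 139 108  87
232  84  95 110 150 202 212 172 153 138 134 133 137 138 137 133 126 127 150 177 199 181 160 156 131
[0.52175577 0.30228492 0.03823594]
```

The collar now shows around rows 226–227, which fits a depth of about 31 mm, and the wing is gripped with 26 N, one turn past the drop. I'll ease the side load and hand in.

```bash
python3 -m jog '[[[255,0.6,-0.5,0,0],[255,0,0,0,0],[255,0,0,0,0],[255,0,0,0,0]]]' && python3 -c "
from cell import r
print(r.finish_job())"
```

```text
time: 25.43
tcp_pos: [0.5219, 0.3022, 0.0382]
orientation: [-3.14, -0.088, -0.0]
ft_force: [2.1, -2.1, 2.6]
width: 0.0115
gripper_force: 25.7
the job is handed in; nothing more can be done
None
```

The job is handed in: the wing screw is in the boss, one turn past its drop (tip about 31 mm below the mouth by wing angle and camera), still gripped with 26 N; a tug test confirmed the thread caught, but no verdict came back.

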